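Screw the port plug into the purge chamber

ROBOT

A 6-joint arm with a two-finger parallel gripper is mounted at the origin on a cart in front of the work surface, level with it; the furniture and walls round the work are solid. World frame = base frame: x ahead of the robot, y to its left, z up, the work surface at z = 0. Lengths are in m, angles in degrees, forces in N, time in s.
With the tool pointing down it reaches from about 0.375 to 0.9 m from the base axis. Payload 3.1 kg.
Tool frame: the origin (TCP) lies at the very end of the fingers, on their centre line; the grasp point (between the pads) lies 19 mm behind it; z points along the fingers, x is the direction in which the jaws open and shut, and the axes are right-handed (so a half turn about z gives the same grasp; the last joint's range is limited). The gripper opens to 85 mm and grips with 20 to 120 N. Pads are 22 mm wide; open, the fingers measure 114 mm over their backs; the gripper's body (76 mm by 85 mm) begins 54 mm behind the grasp point. The pads swing forward as they close: fully open they stand 13 mm farther back than shut.
Start: joints at [-74.972, 30.224, 82.088, -0, 67.689, -10.227], TCP at [0.267, -0.565, 0.231] pointing down, gripper open.
Joint ranges: [-176.69, 176.69], [-43.24, 126.21], [12.49, 139.97], [-82, 262], [0, 151.66], [-163.58, 163.58]. Speed limits (degrees/s): [159.86, 159.86, 180, 180, 180, 180].

INTERFACE

Orientations are given as [roll, pitch, yaw] about the fixed x, y, z axes, in that order (R = Rz(yaw) Ry(pitch) Rx(roll)).
In Python, from plant import ctrl, imaging gives the robot as it stands. The module is installed in compiled form; this text tells all that it offers.
- The arm moves only by the shell command python3 -m jog 'ROWS'. ROWS is JSON, a list of rows, each a list of 7 numbers: the finger opening in mm, from 0 to 85.4, then the shift along the tool's x, y, z in mm, then the turn, a rotation vector about the tool's x, y, z in degrees. A call has 1 to 12 rows; each row shifts and turns the commanded pose from where the row before left it, along the tool's axes as they then stand; what a row does not reach is not made up. A row lasts 1/8 s, in which the tool goes at most 62.5 mm and 10.7 degrees, less where a joint would pass 70% of its speed; a pose out of reach is approached as far as the arm can. A call with a gripper value outside its range is refused whole. The fingers move at their own pace and stop on an object; the grip force is fixed at half the most. Time passes only in rows, so rows that do not move let the fingers close. It gives the time, the measured TCP pose, the force and the opening at its end, in the units of the state.
- ctrl.read_state(): the state, without advancing time (a new reading comes with each control period).
- imaging.get_image(name): name is "scene" or "top" or "wrist"; returns a dict with "image" (480x640x3 uint8, blue, green, red), "z_map" (480x640 float32, m along the optical axis (not along the pixel's ray), 0 where there is no reading), "K" (3x3 intrinsics, pixels), "cam_to_world" (4x4, takes a point from camera to world coordinates); the wrist camera has in their place "mount" (4x4, takes a point from camera to tool coordinates, whose origin is the TCP and whose axes are the tool frame's). Camera axes: x right, y down, z forward; pixel columns grow to the right and rows downward; lengths in m; the calibration is good to about 2 mm. A picture is of the moment at which its call begins: read the wrist's pose just before it.
- ctrl.job_done(): hands the job in, once; it reports no verdict.
The state is a dict: "clock": time; "joint_positions": joint angles; "qvel": joint speeds; "tau": joint torques, N m; "eef_pos": TCP position; "tcp_rot": TCP orientation; "wrist_force": force on the tool from outside, world axes, zero at the start; "moment": the same for the moment, N m; "finger_gap": opening from 0.0 (shut) to 1.0 (fully open).
Only numpy, scipy, OpenCV 4.12 (cv2) and the standard library are available. Lean on these libraries where they do the work, as an engineer would, in place of code of your own. Each camera call takes 0.05 s, during which the arm holds its last target.

TASK

Take the screw plug from its stand and set it upright in the chamber's threaded port with its grip bar in line with the chamber's long side. Turn it gently backward (anticlockwise from above) until you feel the thread start drop, then screw it forward (clockwise) until its flange sits fully home, flat on the port's rim, and let go. Never force it: if it jams, stop turning; leave the other things on the table alone.

Things in the scene. Friction and masses are not known exactly. Their poses are not given: they have to be found in the camera images.
- plug_grip (a point): Screw plug, steel, 160 to 260 g, standing upright: a dark grip bar 46 mm long (along this frame's x), 12 mm thick (y) and 30 mm tall on a round flange. This point is the middle of the bar: 22 mm above the flange's underside, 15 mm below the bar's top and 17 mm above the flange's top (a small boss, 24 mm across, rises 4 mm from the flange at the bar's foot). z points up.
- plug_flange (a point): Same plug: centre of the underside of its flange (51 mm across, 5 mm thick); x along the grip bar, z up. Below it a shank 27 mm across with a tapered nose (16 mm at the tip) reaches 36 mm down. Two opposite thread lugs, 5.5 mm tall and 9.5 mm long, in line with the ends of the bar, reach 19 mm from the axis, their middle 20 mm below this point.
- stand_top (a point): Fixed grey round stand, 64 mm across, 44 mm tall, with a 45 mm hole, in which the plug waits, its flange on the stand's top. This point is the centre of the top.
- chamber: Fixed aluminium purge chamber, 120 mm long (its x axis; a small brass hose barb at the +x end) by 84 mm by 30 mm tall with a round port neck (54 mm across) on top of its middle, rim 76 mm above the table. Origin: centre of the underside.
- port_rim (a point): Centre of the port's mouth, level with its rim; z up, x along the chamber's long side. The mouth is 42 mm across; inside is a coarse two-start right-hand thread of 4 mm per rad around a 29 mm bore for the shank. The angle of the thread starts is hidden and differs each time. More than 45 N of contact force between plug and chamber (all contacts added up) damages the thread.
- port_mid (a point): On the port's axis, 20 mm below the rim. Set in with the bar in line with the chamber's long side (either way round), the plug rests with its lugs on top of the thread, its flange 9 to 13 mm above the rim. Turned backward it climbs 4 mm/rad; after 0.5 to 1.2 rad the lugs come over the gaps of the thread starts and it sinks about 8 mm, to 5 or 6 mm above the rim.
- port_floor (a point): Round bottom of the port inside the neck, 46 mm below the rim. In the gap the lugs have about 0.3 rad of free turn; a wall stops them if turned on backward. Forward (clockwise) from the gap the thread draws the plug down 4 mm/rad with 1 mm of play; the flange meets the rim 1.2 to 1.5 rad on, and 0.25 rad farther it binds. Turned forward before it has dropped, it hits a wall and jams.
- post_short: Bystander: black post holder, 25 x 32 x 55 mm, standing. Origin at the centre of its underside.
- tape_roll: Bystander: black tape roll, 75 mm across, 19 mm tall. Origin at the centre of its underside.
- post_light: Bystander: light metal post holder, 24 x 31 x 45 mm, standing. Origin at the centre of its underside.
- key: Bystander: hex key lying flat, 93 x 31 x 6 mm. Origin at the centre of its underside.
- stage: Bystander: square black stage plate, 58 x 58 x 17 mm. Origin at the centre of its underside.
- plug: The same screw plug; its origin is the centre of the flange's underside, x along the grip bar, z up.
Not all that is in view belongs to the job. Leave any orange, red or turquoise look-alike of the plug alone.

How it is judged:
By the outcome, as a careful person would: the job done as asked, in the order asked, and still so for the second after the job is handed in, with the robot touching nothing.
It also fails if it takes over 64 s, if anything falls off the work surface, if the arm or the gripper's body presses on something with over 40 N, if the wrist force passes 120 N, or if a joint passes its speed limit or range.

## Working session

There is one attempt and no reset: what is moved stays moved. The work goes in short steps, Python scripts to look and compute and a shell command to move; the robot and the scene stay as the last step left them, time stands still between calls to the robot, and variables do not carry over. Pictures are saved under pics/ and viewed, and the job is handed in when it is done.

```bash
mkdir -p pics
python3 - <<'E'
from plant import ctrl, imaging
import cv2,pickle
s=ctrl.read_state();print(s)
for n in ("scene","top"):
    d=imaging.get_image(n);cv2.imwrite(f"pics/{n}0.png",d["image"]);pickle.dump(d,open(f"pics/{n}0.pkl","wb"))
    print(n,d["K"].tolist(),d["cam_to_world"].round(3).tolist())
E
```

```text
{'clock': 0.0, 'joint_positions': array([-7.49710925e+01,  3.02807306e+01,  8.21565153e+01,  1.33483916e-03,
        6.76883339e+01, -1.02275737e+01]), 'qvel': array([-0.04233412, -0.05339278, -0.08855613,  0.04566   ,  0.08546619,
        0.06632367]), 'tau': array([-3.82456419e-04, -4.42351985e+01, -1.78028226e+01, -1.35532564e-04,
        8.36666557e-03,  3.28148900e-06]), 'eef_pos': array([ 0.26651171, -0.56454197,  0.23031397]), 'tcp_rot': array([-1.79976488e+02,  1.23365291e-01, -6.47440016e+01]), 'wrist_force': array([-0.0938526 ,  0.07664011,  0.25622507]), 'moment': array([-0.04267878, -0.03416512, -0.00326679]), 'finger_gap': 1.0026855049999912}
scene [[534.071751111077, 0.0, 322.49646293615837], [0.0, 534.071751111077, 252.23368876573738], [0.0, 0.0, 1.0]] [[-0.627, -0.529, 0.572, -0.042], [-0.779, 0.424, -0.463, 0.529], [0.002, -0.736, -0.677, 0.853], [0.0, 0.0, 0.0, 1.0]]
top [[533.375513085507, 0.0, 321.11207615979396], [0.0, 533.375513085507, 232.6347855434175], [0.0, 0.0, 1.0]] [[-0.003, -0.998, 0.06, 0.506], [-1.0, 0.004, 0.019, -0.012], [-0.019, -0.06, -0.998, 1.232], [0.0, 0.0, 0.0, 1.0]]
```

View pics/scene0.png

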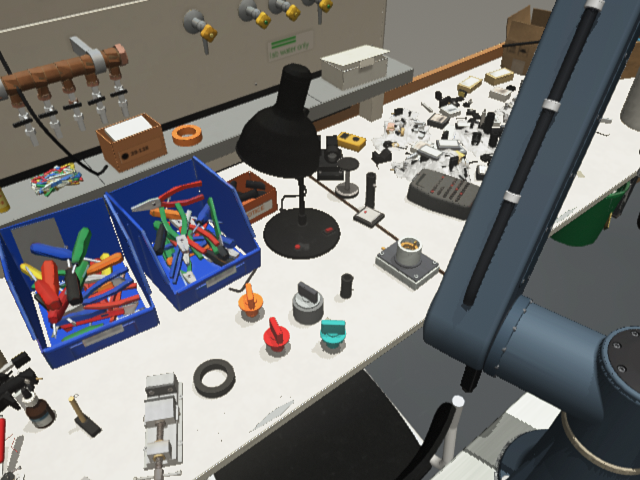

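View pics/top0.png

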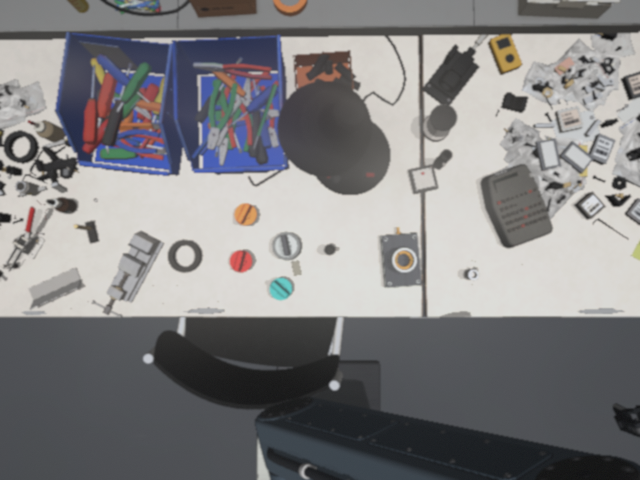

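The scene picture shows the dark-bar plug in its grey stand at (308,300), and the chamber at (408,260). In the top picture the plug is at (287,245) and the chamber at (402,258), with its barb pointing up at (397,230). I'll measure both from depth.

```bash
cat > h.py <<'E'
import numpy as np,pickle
def cloud(d):
    z=d["z_map"];K=d["K"];v,u=np.mgrid[:480,:640]
    P=np.stack([(u-K[0,2])/K[0,0]*z,(v-K[1,2])/K[1,1]*z,z],-1)
    T=d["cam_to_world"];W=P@T[:3,:3].T+T[:3,3];W[z==0]=np.nan;return W
E
python3 - <<'E'
import cv2,pickle,numpy as np
from h import cloud
for n in("top","scene"):
    d=pickle.load(open(f"pics/{n}0.pkl","rb"));W=cloud(d);im=d["image"]
    if n=="top": rp,rc=(220,270,262,312),(225,295,375,430)
    else: rp,rc=(275,330,285,332),(230,295,370,445)
    for nm,(a,b,c,e) in(("plug",rp),("cham",rc)):
        w=W[a:b,c:e].reshape(-1,3);
        print(n,nm,"zhist",np.histogram(w[:,2],bins=np.arange(-.01,.1,.005)))
        for lo,hi in((.022,.036),(.038,.047),(.047,.054),(.07,.085)):
            m=(w[:,2]>lo)&(w[:,2]<hi);p=w[m]
            if m.sum()>5:
                r=cv2.minAreaRect((p[:,:2]*1000).astype(np.float32)); print(lo,hi,m.sum(),"mean",p.mean(0).round(4),"rect",r,"mm", p.min(0).round(4),p.max(0).round(4), np.median(p[:,2]))
    a,b,c,e=(215,295,260,435) if n=="top" else (220,340,280,450)
    cv2.imwrite(f"pics/{n}c.png",cv2.resize(im[a:b,c:e],None,fx=4.5,fy=4.5,interpolation=cv2.INTER_CUBIC))
E
```

```text
top plug zhist (array([ 45, 913, 842,  39,   3,   2,   8,   2,   3,  15, 154, 212, 115,
         5,   8,   2,   3,  45,  66,   3,   0]), array([-0.01 , -0.005,  0.   ,  0.005,  0.01 ,  0.015,  0.02 ,  0.025,
        0.03 ,  0.035,  0.04 ,  0.045,  0.05 ,  0.055,  0.06 ,  0.065,
        0.07 ,  0.075,  0.08 ,  0.085,  0.09 ,  0.095]))
0.022 0.036 8 mean [0.5356 0.0641 0.0279] rect ((537.3841552734375, 64.55264282226562), (9.919181823730469, 45.44367599487305), 63.4437370300293) mm [0.5193 0.0568 0.0236] [0.5599 0.0791 0.0343] 0.027417355545308664
0.038 0.047 246 mean [0.5484 0.0878 0.0437] rect ((549.32421875, 88.18289184570312), (60.98741912841797, 60.39841079711914), 89.67198944091797) mm [0.5191 0.0577 0.0384] [0.5795 0.1187 0.047 ] 0.043748372147750625
0.047 0.054 239 mean [0.5495 0.0869 0.0499] rect ((550.6986083984375, 87.4684066772461), (54.04905700683594, 51.6751594543457), 63.34439468383789) mm [0.5235 0.0576 0.047 ] [0.5792 0.1132 0.054 ] 0.049674396508346375
0.07 0.085 114 mean [0.549  0.0883 0.0802] rect ((549.0556640625, 88.47119140625), (45.05464553833008, 11.95479869842
[... 3156 characters left out ...]
48059850930053
0.038 0.047 86 mean [ 0.5069 -0.1552  0.0424] rect ((513.0792236328125, -162.73268127441406), (44.76690673828125, 47.67787170410156), 89.47120666503906) mm [ 0.4892 -0.1852  0.038 ] [ 0.537  -0.1404  0.047 ] 0.04274487112686881
0.047 0.054 85 mean [ 0.5122 -0.1626  0.0508] rect ((511.007080078125, -165.22897338867188), (45.93978500366211, 46.753639221191406), 14.809896469116211) mm [ 0.4888 -0.1872  0.047 ] [ 0.5364 -0.141   0.054 ] 0.050934880672458105
0.07 0.085 195 mean [ 0.5148 -0.1667  0.074 ] rect ((515.2374267578125, -168.01319885253906), (52.1151123046875, 54.87526321411133), 16.255876541137695) mm [ 0.4883 -0.1949  0.07  ] [ 0.5434 -0.1408  0.0806] 0.07407017199162502
```

```bash
ls pics
```

```text
scene0.pkl
scene0.png
scenec.png
top0.pkl
top0.png
topc.png
```

```bash
cat >> h.py <<'E'
from scipy.spatial.transform import Rotation as Ro
def plan(s,pos,yaw):
    R=Ro.from_euler('xyz',s["tcp_rot"],degrees=True); T=Ro.from_euler('xyz',[180,0,yaw],degrees=True)
    print("now",(s["eef_pos"]*1000).round(1),s["tcp_rot"].round(2),"F",s["wrist_force"].round(1),"M",s["moment"].round(2),"gap",round(s["finger_gap"]*85.4,1),"t",s["clock"])
    print("shift(tool, mm)",(R.inv().apply(np.array(pos)-s["eef_pos"])*1000).round(1),"rotvec",(R.inv()*T).as_rotvec(degrees=True).round(2))
E
python3 - <<'E'
import pickle,numpy as np
from h import *
from plant import ctrl
d=pickle.load(open("pics/top0.pkl","rb"));W=cloud(d)
for n in("top","scene"):
    W=cloud(pickle.load(open(f"pics/{n}0.pkl","rb"))).reshape(-1,3)
    m=(W[:,2]>.1)&(W[:,0]>.4)&(W[:,0]<.95)&(abs(W[:,1])<.3);p=W[m]
    print(n,m.sum(),p.min(0),p.max(0), p[p[:,0].argmin()])
    W=W[(abs(W[:,0]-.549)<.03)&(abs(W[:,1]-.088)<.03)&(W[:,2]>.077)]; c=W[:,:2].mean(0); _,_,v=np.linalg.svd(W[:,:2]-c); print(c,np.degrees(np.arctan2(v[0,1],v[0,0])))
s=ctrl.read_state();plan(s,[.549,.088,.20],-78);print(s["joint_positions"])
E
```

```text
top 10486 [ 0.67139507 -0.27007732  0.10001031] [0.94994123 0.29997654 0.43870006] [0.67139507 0.012401   0.24617844]
[0.54846928 0.0881121 ] -168.16035587151845
scene 9482 [ 0.66708358 -0.26266802  0.10001344] [0.94943276 0.29996276 0.43609729] [0.66708358 0.01027316 0.24392996]
[0.54765152 0.0908411 ] -167.89773008222016
now [ 266.5 -564.6  230.4] [-1.7998e+02  1.1000e-01 -6.4740e+01] F [0.3 0.1 0.3] M [ 0.02 -0.02  0.01] gap 85.6 t 0.1
shift(tool, mm) [-469.6 -533.9   31.5] rotvec [-0.    0.12 13.26]
[-7.49732316e+01  3.02745205e+01  8.21505085e+01 -3.05496084e-03
  6.76899446e+01 -1.02286352e+01]
```

View pics/topc.png

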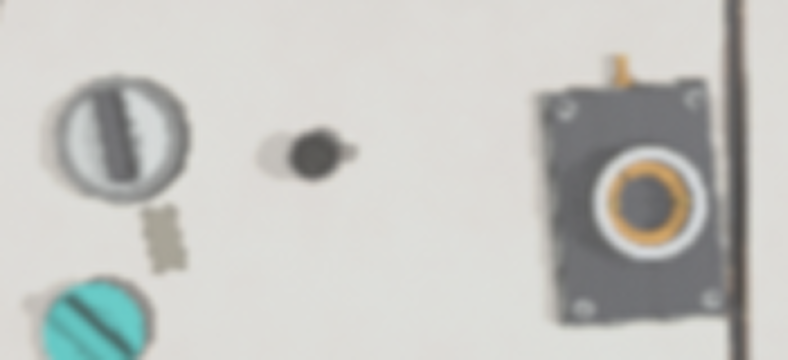

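The crop shows the plug bar at about 12° to world x, and the chamber with its barb toward +x. The lamp edge starts at x=0.667, which clears the path. Moving above the plug.

```bash
python3 -m jog '[[85,-20,-22,0,0,0,0],[85,-40,-45,0,0,0,0],[85,-40,-45,0,0,0,0],[85,-40,-45,0,0,0,0],[85,-40,-45,0,0,0,0],[85,-40,-45,0,0,0,0],[85,-40,-45,0,0,0,0],[85,-40,-45,5,0,0,0],[85,-40,-45,5,0,0,0],[85,-40,-45,5,0,0,0],[85,-40,-45,5,0,0,0],[85,-40,-45,5,0,0,0]]'
python3 - <<'E'
from h import *
from plant import ctrl
s=ctrl.read_state();plan(s,[.549,.088,.20],-78);print(s["joint_positions"])
E
```

```text
clock: 1.6
eef_pos: [0.5384, 0.0733, 0.2059]
tcp_rot: [180.0, -0.0, -64.7]
wrist_force: [1.8, -0.5, -0.4]
finger_gap: 0.997
now [538.4  73.3 205.9] [179.98  -0.   -64.73] F [ 1.8 -0.5 -0.4] M [-0.02 -0.02  0.06] gap 85.2 t 1.6
shift(tool, mm) [ -8.7 -15.8   5.9] rotvec [ 0.02 -0.   13.27]
[-4.02320962e+00  2.58481066e+01  9.54051917e+01 -1.30883010e-02
  5.87636326e+01  6.07155979e+01]
```

```bash
python3 -m jog '[[85,-9,-16,6,0,0,0],[85,0,0,0,0,0,6.6],[85,0,0,0,0,0,6.6],[85,0,0,0,0,0,0],[85,0,0,0,0,0,0]]'
python3 - <<'E'
from h import *
from plant import ctrl,imaging
import cv2
s=ctrl.read_state();plan(s,[.549,.088,.20],-78)
d=imaging.get_image("wrist");pickle.dump((s,d),open("pics/w1.pkl","wb"));cv2.imwrite("pics/w1.png",d["image"])
print(d["K"],d["mount"].round(3))
R=Ro.from_euler('xyz',s["tcp_rot"],degrees=True).as_matrix()
T=np.eye(4);T[:3,:3]=R;T[:3,3]=s["eef_pos"];d["cam_to_world"]=T@d["mount"]
W=cloud(d).reshape(-1,3)
for lo,hi in((.04,.0465),(.047,.052),(.076,.09)):
    m=(W[:,2]>lo)&(W[:,2]<hi)&(np.hypot(W[:,0]-.549,W[:,1]-.088)<.045);p=W[m]
    if m.sum()>10:
        c,(a,b),t=cv2.minAreaRect((p[:,:2]*1000).astype(np.float32)); print(lo,m.sum(),np.round(c,1),a,b,t,np.median(p[:,2]))
        q=p[:,:2].mean(0);v=np.linalg.svd(p[:,:2]-q)[2][0];print(q,np.degrees(np.arctan2(v[1],v[0])))
E
```

```text
clock: 2.22
eef_pos: [0.5485, 0.0857, 0.2001]
tcp_rot: [180.0, -0.0, -77.9]
wrist_force: [-0.1, -0.5, 0.1]
finger_gap: 0.997
now [548.5  85.7 200.1] [179.97  -0.   -77.9 ] F [-0.1 -0.5  0.1] M [-0.01  0.03 -0.01] gap 85.1 t 2.225
shift(tool, mm) [-2.1 -1.   0.1] rotvec [ 0.03 -0.    0.1 ]
[[367.24829792   0.         316.17806777]
 [  0.         367.24829792 239.31775291]
 [  0.           0.           1.        ]] [[ 1.     0.     0.    -0.001]
 [-0.     0.959  0.284 -0.072]
 [-0.    -0.284  0.959 -0.143]
 [ 0.     0.     0.     1.   ]]
0.04 1424 [549.9  90. ] 62.27409362792969 63.12562561035156 8.943048477172852 0.04438458928375741
[0.5551602  0.09097942] -80.81615267441994
0.047 1803 [549.8  90.4] 48.95832443237305 49.70547866821289 10.510929107666016 0.04949104495809825
[0.55088007 0.09054082] -78.54951242811687
0.076 947 [549.   90.5] 46.020328521728516 11.402946472167969 12.16169548034668 0.08112707323899682
[0.55010668 0.09056294] -168.13750350795104
```

View pics/w1.png

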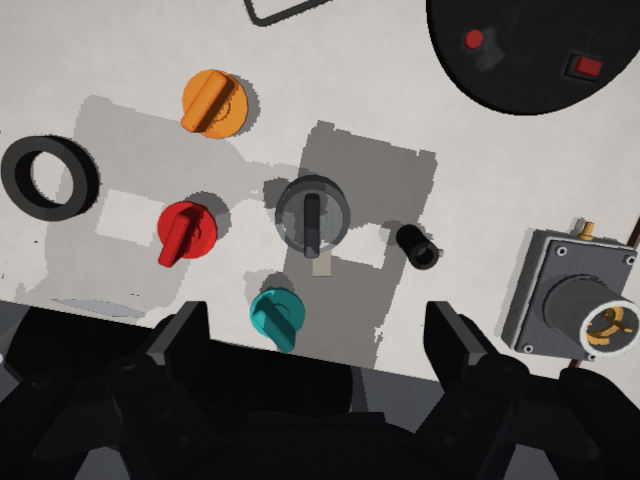

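The wrist view shows the grey-stand plug at (312,215). The wrist and scene cameras put it at (0.5495, 0.090), with the top camera 2 mm off. The angle is 12° and the bar top is at 81 mm, as expected. Descending.

```bash
python3 -m jog '[[40,-4,-2,0,0,0,0],[40,0,0,30,0,0,0],[40,0,0,30,0,0,0],[40,0,0,30,0,0,0],[40,0,0,28,0,0,0],[40,0,0,16,0,0,0],[40,0,0,10,0,0,0],[40,0,0,0,0,0,0],[40,0,0,0,0,0,0]]'
python3 - <<'E'
from h import *
from plant import ctrl,imaging
import cv2
s=ctrl.read_state();plan(s,[.5495,.090,.0565],-78)
d=imaging.get_image("wrist");cv2.imwrite("pics/w2.png",d["image"])
E
```

```text
clock: 3.4
eef_pos: [0.5505, 0.0907, 0.0571]
tcp_rot: [-179.9, -0.0, -77.9]
wrist_force: [-0.3, 0.3, -0.6]
finger_gap: 0.471
now [550.5  90.7  57.1] [-1.799e+02 -2.000e-02 -7.794e+01] F [-0.3  0.3 -0.6] M [-0.04 -0.01 -0.08] gap 40.2 t 3.4
shift(tool, mm) [0.5 1.1 0.6] rotvec [-0.1  -0.02  0.06]
```

View pics/w2.png

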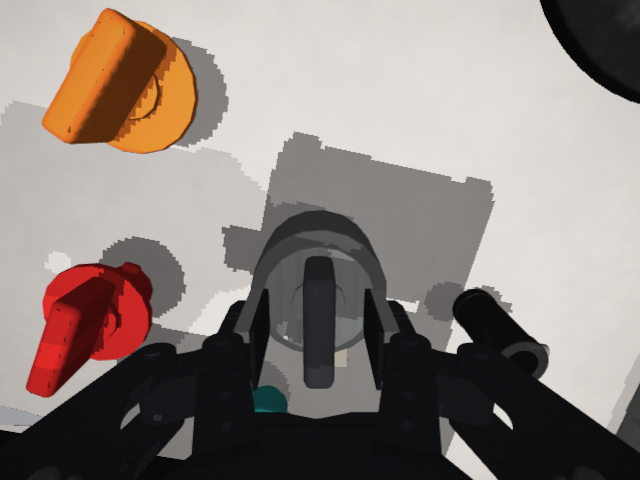

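The bar at x=318 is centred between the pads (260 and 372). Closing.

```bash
python3 -m jog '[[25,0,1,0,0,0,0],[15,0,0,0,0,0,0],[8,0,0,0,0,0,0],[0,0,0,0,0,0,0],[0,0,0,0,0,0,0],[0,0,0,0,0,0,0],[0,0,0,0,0,0,0]]'
python3 -m jog '[[0,0,0,-5,0,0,0],[0,0,0,-15,0,0,0],[0,0,0,-30,0,0,0],[0,0,0,-40,0,0,0],[0,0,0,-30,0,0,0],[0,0,0,0,0,0,0],[0,0,0,0,0,0,0]]'
python3 - <<'E'
from h import *
from plant import ctrl,imaging
import cv2
s=ctrl.read_state();plan(s,[.516,-.168,.18],-85.8);print(s["joint_positions"].round(1))
d=imaging.get_image("wrist");cv2.imwrite("pics/w3.png",d["image"])
d=imaging.get_image("scene");cv2.imwrite("pics/s3.png",d["image"][100:400,200:500])
pickle.dump((s,d),open("pics/s3.pkl","wb"))
E
```

```text
clock: 4.32
eef_pos: [0.549, 0.0904, 0.0569]
tcp_rot: [-180.0, -0.0, -77.9]
wrist_force: [-1.2, -0.3, 6.2]
finger_gap: 0.125
clock: 5.2
eef_pos: [0.5478, 0.0905, 0.1755]
tcp_rot: [179.9, 0.0, -77.9]
wrist_force: [-0.6, -0.2, -2.7]
finger_gap: 0.127
now [547.8  90.5 175.5] [ 1.799e+02  3.000e-02 -7.794e+01] F [-0.6 -0.2 -2.7] M [-0.06  0.06 -0.03] gap 10.9 t 5.2
shift(tool, mm) [246.2  85.1  -4.4] rotvec [0.11 0.02 7.86]
[-2.1 29.1 95.3  0.  55.7 75.8]
```

View pics/w3.png

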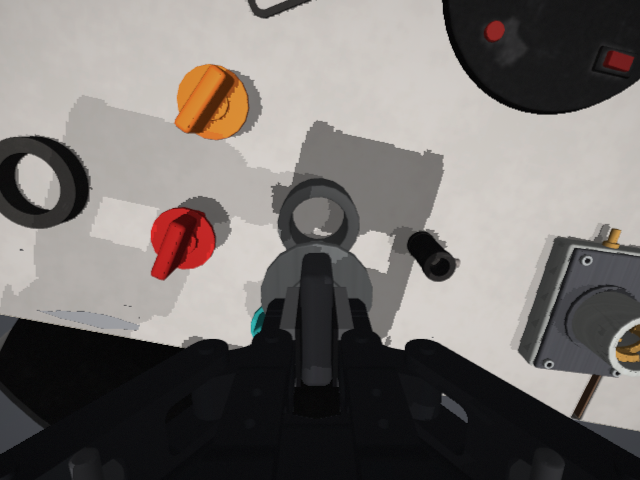

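View pics/s3.png

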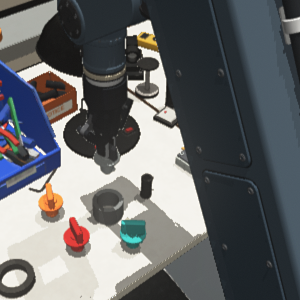

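The plug is held upright and the stand is empty at (320,215). I'll move to a viewpoint where the wrist camera can see the port in front of the plug.

```bash
python3 -m jog '[[0,15,10,-4,0,0,0],[0,36,23,0,0,0,0],[0,45,29,0,0,0,0],[0,45,29,0,0,0,0],[0,45,29,0,0,0,0],[0,30,20,0,0,0,4],[0,16,10,0,0,0,4],[0,0,0,0,0,0,0],[0,0,0,0,0,0,0],[0,0,0,0,0,0,0]]'
cat >> h.py <<'E'
def wcloud(s,d):
    R=Ro.from_euler('xyz',s["tcp_rot"],degrees=True).as_matrix()
    T=np.eye(4);T[:3,:3]=R;T[:3,3]=s["eef_pos"];d["cam_to_world"]=T@d["mount"]
    return cloud(d)
E
python3 - <<'E'
from h import *
from plant import ctrl,imaging
import cv2
from scipy.optimize import least_squares
s=ctrl.read_state();plan(s,[.516,-.168,.18],-85.8);print(s["joint_positions"].round(1))
d=imaging.get_image("wrist");cv2.imwrite("pics/w4.png",d["image"]);pickle.dump((s,d),open("pics/w4.pkl","wb"))
W=wcloud(s,d).reshape(-1,3)
m=(abs(W[:,2]-.076)<.003)&(np.hypot(W[:,0]-.516,W[:,1]+.168)<.035);p=W[m]
c,r=cv2.minEnclosingCircle((p[:,:2]*1000).astype(np.float32));print("rim",m.sum(),c,r,np.median(p[:,2]))
h=cv2.convexHull((p[:,:2]*1000).astype(np.float32))[:,0]
f=least_squares(lambda q:np.hypot(h[:,0]-q[0],h[:,1]-q[1])-q[2],[516,-168,27],loss="soft_l1");print(f.x)
m=(abs(W[:,2]-.03)<.003)&(np.hypot(W[:,0]-.516,W[:,1]+.168)<.1);p=W[m]
print("box",m.sum(),cv2.minAreaRect((p[:,:2]*1000).astype(np.float32)))
E
```

```text
clock: 6.55
eef_pos: [0.4493, -0.1665, 0.1802]
tcp_rot: [180.0, 0.0, -85.9]
wrist_force: [0.3, -0.2, -2.8]
finger_gap: 0.127
now [ 449.3 -166.5  180.2] [ 1.7998e+02  2.0000e-02 -8.5860e+01] F [ 0.3 -0.2 -2.8] M [-0.02  0.01  0.06] gap 10.9 t 6.55
shift(tool, mm) [  6.3 -66.5   0.2] rotvec [ 0.02  0.02 -0.06]
[-33.7  23.6 105.7   0.   50.8  52.1]
rim 2205 (516.5548095703125, -168.20814514160156) 26.890653610229492 0.07620594622623911
[ 516.5135963  -168.17081995   26.66850804]
box 10146 ((516.54736328125, -168.19467163085938), (115.13623809814453, 80.26701354980469), 4.291033744812012)
```

View pics/w4.png

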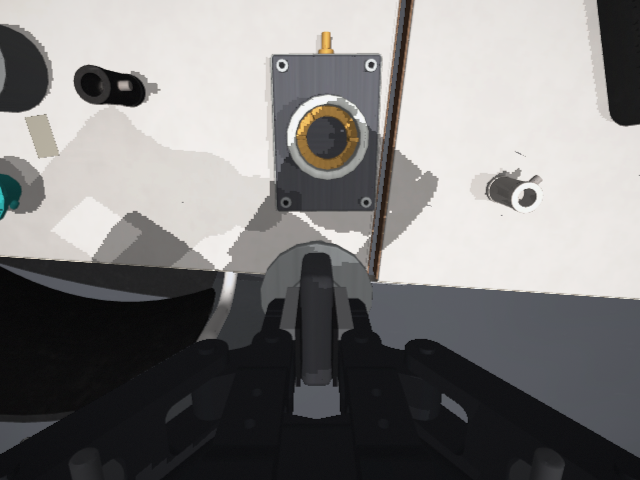

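The rim at (328,137) fits to (516.5, −168.2) mm with radius 26.7 and height 76.2 mm, and the box angle is 4.3°. Next I'll measure where the plug sits in the hand.

Run:
```python
from h import *
import cv2
from scipy.optimize import least_squares
s,d=pickle.load(open("pics/w4.pkl","rb"))
K=d["K"];z=d["z_map"];v,u=np.mgrid[:480,:640]
P=np.stack([(u-K[0,2])/K[0,0]*z,(v-K[1,2])/K[1,1]*z,z],-1)@d["mount"][:3,:3].T+d["mount"][:3,3]
P[z==0]=np.nan
P=P.reshape(-1,3)*1000
near=(abs(P[:,0])<30)&(abs(P[:,1])<35)&(P[:,2]>-40)&(P[:,2]<20)
print(np.histogram(P[near][:,2],bins=np.arange(-40,20,2)))
m=near&(P[:,2]>4)&(P[:,2]<12);p=P[m];print(m.sum(),p.min(0),p.max(0))
A=np.c_[p[:,:2],np.ones(len(p))];k=np.linalg.lstsq(A,p[:,2],rcond=None)[0];print("flange plane",k,"tilt deg",np.degrees(k[:2]))
h=cv2.convexHull(p[:,:2].astype(np.float32))[:,0];h=h[(h[:,1]<0)&(np.hypot(h[:,0],h[:,1])>22)]
f=least_squares(lambda q:np.hypot(h[:,0]-q[0],h[:,1]-q[1])-25.5,[0,0],loss="soft_l1");print("flange centre tool",f.x,len(h),np.round(f.fun,1))
m=near&(P[:,2]>-30)&(P[:,2]<-22)&(abs(P[:,0])<5.5);p=P[m];print("bar top",m.sum(),p.min(0) if m.any() else 0,p.max(0) if m.any() else 0)
```

```text
(array([ 274,  646,  143,  146,  200,  251,  221, 2346, 1336,  320,  215,
        202,  212,  193,  176,  157,  132,   93,   46,   44,   45,   22,
         46, 2707,  731,   68,    7,    0,    0]), array([-40, -38, -36, -34, -32, -30, -28, -26, -24, -22, -20, -18, -16,
       -14, -12, -10,  -8,  -6,  -4,  -2,   0,   2,   4,   6,   8,  10,
        12,  14,  16,  18]))
3552 [-25.95603318 -25.82243363   4.13415453] [24.32802973  8.45283643 11.86176679]
flange plane [-2.34592742e-04 -2.34751124e-02  7.29273994e+00] tilt deg [-0.01344117 -1.34502486]
flange centre tool [-0.69761875  0.03341324] 28 [-0.3 -0.1 -0.1 -0.2  0.  -0.1 -0.2 -0.2 -0.1 -0.   0.1 -0.1  0.1  0.3
  0.2  0.4  0.1  0.2  0.1  0.1 -0.2 -0.1 -0.1 -0.3 -0.3 -0.1 -0.1 -0.2]
bar top 3114 [ -5.4995751  -23.31854344 -29.9219786 ] [  5.48012708  22.47635796 -22.00333673]
```

```bash
python3 -m jog '[[0,3,-27,0,0,0,0],[0,4,-30,0,0,0,0],[0,0,-10,5,0,0,0],[0,0,0,25,0,0,0],[0,0,0,15,0,0,0],[0,0,0,5,0,0,0],[0,0,0,0,0,0,0],[0,0,0,0,0,0,0],[0,0,0,0,0,0,0]]'
python3 - <<'E'
from h import *
from plant import ctrl,imaging
import cv2
s=ctrl.read_state();plan(s,[.5166,-.1689,.112],-85.7)
d=imaging.get_image("wrist");cv2.imwrite("pics/w5.png",d["image"])
d=imaging.get_image("scene");cv2.imwrite("pics/s5.png",cv2.resize(d["image"][190:310,340:480],None,fx=5,fy=5))
E
```

```text
clock: 7.72
eef_pos: [0.517, -0.1698, 0.131]
tcp_rot: [-179.9, -0.0, -86.0]
wrist_force: [0.1, 0.8, -3.3]
finger_gap: 0.129
now [ 517.  -169.8  131. ] [-1.7993e+02 -5.0000e-02 -8.5950e+01] F [ 0.1  0.8 -3.3] M [-0.03 -0.02  0.02] gap 11.0 t 7.725
shift(tool, mm) [-0.9  0.4 19. ] rotvec [-0.07 -0.05 -0.25]
```

View pics/w5.png

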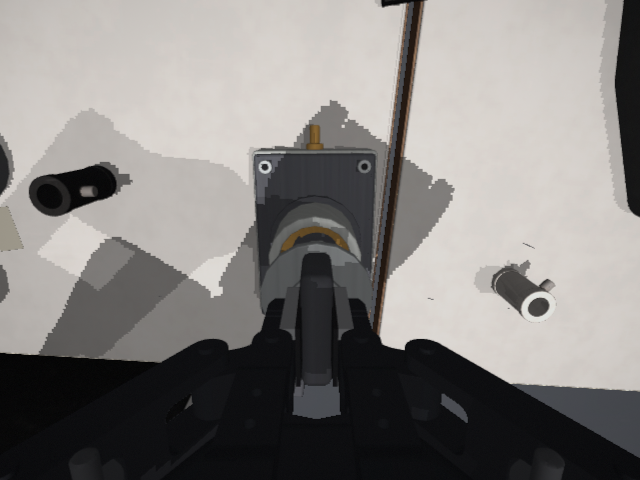

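View pics/s5.png

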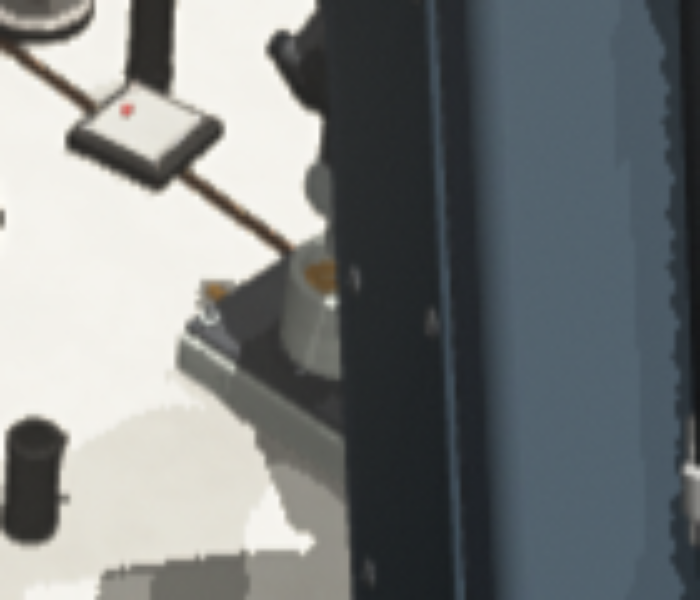

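The plug is over the mouth, with rim and bar both centred at x≈317. Lowering slowly.

```bash
python3 -m jog '[[0,-0.8,0.3,6,0,0,-0.3],[0,0,0,6,0,0,0],[0,0,0,6,0,0,0],[0,0,0,0,0,0,0],[0,0,0,0,0,0,0]]'
python3 -m jog '[[0,0,0,2,0,0,0],[0,0,0,2,0,0,0],[0,0,0,0,0,0,0]]'
python3 - <<'E'
from h import *
from plant import ctrl,imaging
import cv2
s=ctrl.read_state();plan(s,[.5166,-.1689,.112],-85.7)
E
```

```text
clock: 8.45
eef_pos: [0.5164, -0.1688, 0.1122]
tcp_rot: [180.0, 0.0, -85.6]
wrist_force: [0.2, -0.6, -2.0]
finger_gap: 0.127
clock: 8.82
eef_pos: [0.5162, -0.1686, 0.1082]
tcp_rot: [180.0, 0.0, -85.6]
wrist_force: [0.2, 0.4, -2.3]
finger_gap: 0.124
now [ 516.2 -168.6  108.2] [ 1.7999e+02  1.0000e-02 -8.5650e+01] F [ 0.2  0.4 -2.3] M [-0.   -0.04 -0.02] gap 10.6 t 8.825
shift(tool, mm) [ 0.3 -0.4 -3.8] rotvec [0.01 0.01 0.05]
```

```bash
python3 -m jog '[[0,0,0,2,0,0,0],[0,0,0,2,0,0,0],[0,0,0,1,0,0,0],[0,0,0,0,0,0,0]]'
python3 -m jog '[[0,0,0,1,0,0,0],[0,0,0,0,0,0,0]]'
```

```text
clock: 9.32
eef_pos: [0.5162, -0.1687, 0.1032]
tcp_rot: [180.0, 0.0, -85.6]
wrist_force: [-0.5, -0.2, -2.6]
finger_gap: 0.125
clock: 9.57
eef_pos: [0.5163, -0.1687, 0.1023]
tcp_rot: [180.0, 0.0, -85.6]
wrist_force: [-0.6, -0.0, -2.9]
finger_gap: 0.127
```

```bash
python3 -m jog '[[0,0,0,1,0,0,0],[0,0,0,0,0,0,0]]'
python3 -m jog '[[0,0,0,1,0,0,0],[0,0,0,0,0,0,0]]'
```

```text
clock: 9.82
eef_pos: [0.5162, -0.1687, 0.1012]
tcp_rot: [180.0, 0.0, -85.6]
wrist_force: [0.2, 0.4, -3.1]
finger_gap: 0.131
clock: 10.07
eef_pos: [0.5162, -0.1687, 0.1002]
tcp_rot: [180.0, 0.0, -85.6]
wrist_force: [0.2, 0.4, -2.1]
finger_gap: 0.13
```

```bash
python3 -m jog '[[0,0,0,1,0,0,0],[0,0,0,0,0,0,0]]'
python3 - <<'E'
from plant import ctrl
for i in range(3): s=ctrl.read_state();print(s["wrist_force"].round(2),s["moment"].round(3))
E
```

```text
clock: 10.32
eef_pos: [0.5165, -0.1688, 0.0997]
tcp_rot: [-180.0, -0.0, -85.6]
wrist_force: [-0.2, 0.1, 1.7]
finger_gap: 0.128
[-0.18  0.09  1.65] [ 0.046  0.155 -0.048]
[-0.18  0.09  1.65] [ 0.046  0.155 -0.048]
[-0.18  0.09  1.65] [ 0.046  0.155 -0.048]
```

I feel contact at TCP z=99.7 mm, so the flange is about 11 mm above the rim, inside the 9–13 mm range. I'll loosen the fingers to a slack wrench fit so that gravity seats the plug and only the turning is transmitted.

```bash
python3 -m jog '[[12,0,0,0,0,0,0],[14,0,0,0,0,0,0],[14,0,0,0,0,0,0],[14,0,0,0,0,0,0]]'
cat >> h.py <<'E'
import cv2
def look(name):
    from plant import ctrl,imaging
    s=ctrl.read_state();d=imaging.get_image("wrist");cv2.imwrite(f"pics/{name}.png",d["image"])
    K=d["K"];z=d["z_map"];v,u=np.mgrid[:480,:640]
    P=np.stack([(u-K[0,2])/K[0,0]*z,(v-K[1,2])/K[1,1]*z,z],-1)@d["mount"][:3,:3].T+d["mount"][:3,3]
    P[z==0]=np.nan;P=P.reshape(-1,3)*1000
    plan(s,[.5166,-.1689,.0997],-85.7)
    tz=s["eef_pos"][2]*1000
    b=(abs(P[:,0])<8)&(abs(P[:,1])<26)&(P[:,2]>-45)&(P[:,2]<-5); 
    h,e=np.histogram(P[b][:,2],bins=np.arange(-45,-5,.5)); k=h.argmax(); q=b&(abs(P[:,2]-e[k])<1.5);p=P[q]
    zt=np.median(p[:,2]); print("bar top world z",round(tz-zt,2),"(tool",round(zt,1),") flange above rim ~",round(tz-zt-37-76,2),"n",q.sum())
    p=p[p[:,1]<-8]
    if len(p)>50:
        # bar direction: front part edges
        c,(a,bb),t=cv2.minAreaRect(p[:,:2].astype(np.float32));print("bar rect tool",np.round(c,1),round(a,1),round(bb,1),round(t,1))
    f=(abs(P[:,0])<30)&(abs(P[:,1])<30)&(P[:,2]>0)&(P[:,2]<30)&(np.hypot(P[:,0],P[:,1])<25)&(P[:,1]<-14)
    if f.sum()>50:print("flange top z world",round(tz-np.median(P[f][:,2]),2),f.sum())
    return s,d,P
E
python3 -c "
from h import *
look('w6')"
```

```text
clock: 10.82
eef_pos: [0.5163, -0.1687, 0.0993]
tcp_rot: [-180.0, 0.0, -85.6]
wrist_force: [-0.1, -0.8, -0.4]
finger_gap: 0.162
now [ 516.3 -168.7   99.3] [-180.      0.    -85.65] F [-0.1 -0.8 -0.4] M [0.02 0.02 0.07] gap 13.8 t 10.825
shift(tool, mm) [ 0.2 -0.3 -0.4] rotvec [-0.    0.    0.05]
bar top world z 124.11 (tool -24.8 ) flange above rim ~ 11.11 n 3147
bar rect tool [  0.1 -15.8] 15.8 15.6 0.2
flange top z world 91.98 1776
```

View pics/w6.png

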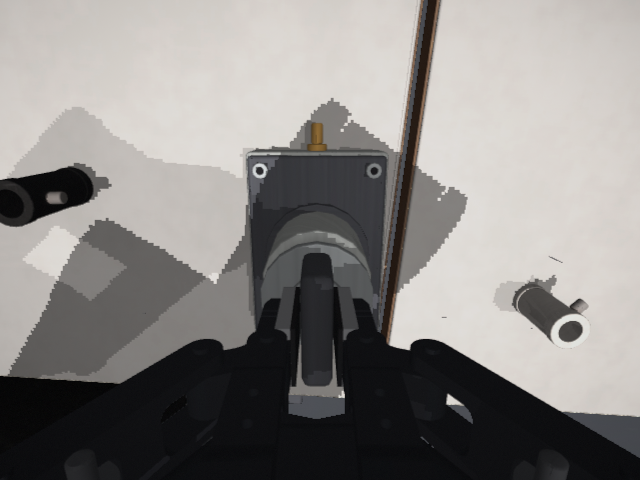

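Free standing now, with flange underside at 87 mm, 11 mm above the rim. Turning backward in small steps and checking the height each time.

```bash
python3 -m jog '[[14,0,0,0,0,0,-4],[14,0,0,-0.3,0,0,-4],[14,0,0,-0.3,0,0,-4],[14,0,0,-0.3,0,0,-4],[14,0,0,0,0,0,0]]'
python3 -c "
from h import *
look('w7')"
python3 -m jog '[[14,0,0,-0.3,0,0,-4],[14,0,0,-0.3,0,0,-4],[14,0,0,0,0,0,0]]'
python3 -c "
from h import *
look('w8')"
```

```text
clock: 11.5
eef_pos: [0.5162, -0.1687, 0.1001]
tcp_rot: [180.0, 0.0, -69.7]
wrist_force: [0.2, -0.9, 0.2]
finger_gap: 0.165
now [ 516.2 -168.7  100.1] [ 1.800e+02  1.000e-02 -6.969e+01] F [ 0.2 -0.9  0.2] M [-0.02 -0.01 -0.  ] gap 14.1 t 11.5
shift(tool, mm) [ 0.3 -0.3  0.4] rotvec [1.000e-02 1.000e-02 1.601e+01]
bar top world z 124.91 (tool -24.8 ) flange above rim ~ 11.91 n 3093
bar rect tool [ -0.1 -15.8] 15.8 15.6 0.0
flange top z world 92.86 1706
clock: 11.92
eef_pos: [0.5163, -0.1687, 0.1008]
tcp_rot: [180.0, 0.0, -61.7]
wrist_force: [-0.1, -0.2, -0.1]
finger_gap: 0.168
now [ 516.3 -168.7  100.8] [ 1.800e+02  1.000e-02 -6.173e+01] F [-0.1 -0.2 -0.1] M [ 0.01  0.01 -0.02] gap 14.3 t 11.925
shift(tool, mm) [ 0.4 -0.2  1.1] rotvec [ 0.    0.   23.97]
bar top world z 125.4 (tool -24.6 ) flange above rim ~ 12.4 n 3059
bar rect tool [ -0.  -15.8] 15.8 15.5 0.4
flange top z world 93.39 1667
```

Climbing as expected at 4 mm/rad with no force. Continuing.

```bash
python3 -m jog '[[14,0,0,-0.3,0,0,-4],[14,0,0,-0.3,0,0,-4],[14,0,0,0,0,0,0]]'
python3 -c "
from h import *
look('w9')"
python3 -m jog '[[14,0,0,-0.3,0,0,-4],[14,0,0,-0.3,0,0,-3],[14,0,0,0,0,0,0]]'
python3 -c "
from h import *
look('w10')"
```

```text
clock: 12.35
eef_pos: [0.5163, -0.1687, 0.1014]
tcp_rot: [-180.0, 0.0, -53.8]
wrist_force: [-0.2, 0.1, -0.4]
finger_gap: 0.164
now [ 516.3 -168.7  101.4] [-180.      0.    -53.76] F [-0.2  0.1 -0.4] M [ 0. -0.  0.] gap 14.0 t 12.35
shift(tool, mm) [ 0.3 -0.1  1.7] rotvec [ 0.    0.   31.94]
bar top world z 125.99 (tool -24.6 ) flange above rim ~ 12.99 n 2982
bar rect tool [ -0.1 -15.8] 15.7 15.5 0.4
flange top z world 93.94 1649
clock: 12.78
eef_pos: [0.5163, -0.1687, 0.102]
tcp_rot: [-180.0, 0.0, -46.8]
wrist_force: [0.1, 0.3, -0.3]
finger_gap: 0.166
now [ 516.3 -168.7  102. ] [-180.      0.    -46.75] F [ 0.1  0.3 -0.3] M [-0.01 -0.03 -0.  ] gap 14.2 t 12.775
shift(tool, mm) [ 0.4 -0.1  2.3] rotvec [-0.    0.   38.95]
bar top world z 126.32 (tool -24.3 ) flange above rim ~ 13.32 n 3125
bar rect tool [  0.2 -15.8] 15.8 15.9 2.8
flange top z world 94.32 1627
```

```bash
python3 -m jog '[[14,0,0,-0.2,0,0,-4],[14,0,0,-0.2,0,0,-3],[14,0,0,0,0,0,0]]'
python3 -c "
from h import *
look('w11')"
```

```text
clock: 13.2
eef_pos: [0.5163, -0.1686, 0.1024]
tcp_rot: [-180.0, -0.0, -39.7]
wrist_force: [0.9, 0.5, 0.9]
finger_gap: 0.161
now [ 516.3 -168.6  102.4] [-179.99   -0.    -39.74] F [0.9 0.5 0.9] M [ 0.04  0.   -0.01] gap 13.8 t 13.2
shift(tool, mm) [0.4 0.  2.7] rotvec [-1.000e-02  0.000e+00  4.596e+01]
bar top world z 126.11 (tool -23.7 ) flange above rim ~ 13.11 n 2997
bar rect tool [ -0.  -16.6] 17.1 15.9 89.7
flange top z world 93.85 1516
```

View pics/w11.png

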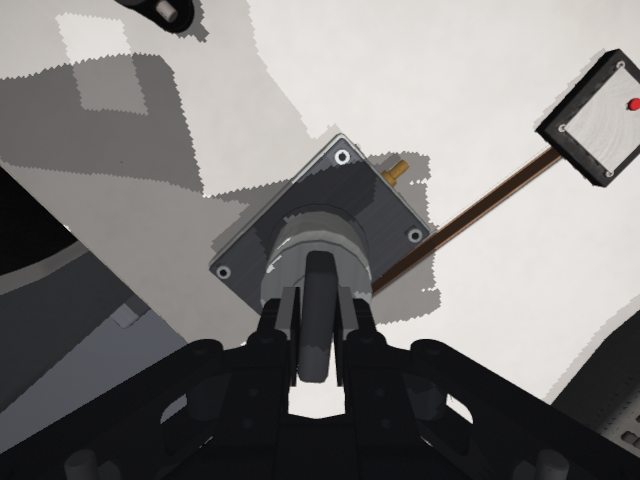

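```bash
python3 -m jog '[[14,0,0,0,0,0,0],[14,0,0,0,0,0,0]]'
python3 -c "
from h import *
look('w12')"
```

```text
clock: 13.5
eef_pos: [0.5164, -0.1687, 0.1025]
tcp_rot: [-180.0, -0.0, -39.7]
wrist_force: [-0.5, 0.3, -0.0]
finger_gap: 0.162
now [ 516.4 -168.7  102.5] [-1.800e+02 -1.000e-02 -3.968e+01] F [-0.5  0.3 -0. ] M [ 0.   -0.04  0.01] gap 13.8 t 13.5
shift(tool, mm) [ 0.3 -0.   2.8] rotvec [-1.000e-02 -1.000e-02  4.602e+01]
bar top world z 126.09 (tool -23.6 ) flange above rim ~ 13.09 n 2940
bar rect tool [  0.1 -16.3] 15.9 16.6 0.7
flange top z world 93.74 1455
```

The bar (320,315) lags the jaws slightly and the flange is tipping a little, so one lug is about to enter its gap. A little more turning.

```bash
python3 -m jog '[[14,0,0,0,0,0,-3],[14,0,0,0,0,0,-3],[14,0,0,0,0,0,0],[14,0,0,0,0,0,0]]'
python3 -c "
from h import *
look('w13')"
```

```text
clock: 14.05
eef_pos: [0.5163, -0.1688, 0.1025]
tcp_rot: [180.0, -0.0, -33.7]
wrist_force: [-0.2, 0.2, 0.6]
finger_gap: 0.165
now [ 516.3 -168.8  102.5] [ 1.7999e+02 -1.0000e-02 -3.3690e+01] F [-0.2  0.2  0.6] M [-0.    0.04 -0.03] gap 14.1 t 14.05
shift(tool, mm) [ 0.3 -0.1  2.8] rotvec [ 0.000e+00 -1.000e-02  5.201e+01]
bar top world z 118.43 (tool -16.0 ) flange above rim ~ 5.43 n 2828
bar rect tool [  0.  -15.8] 15.6 15.9 89.7
flange top z world 86.67 1430
```

View pics/w13.png

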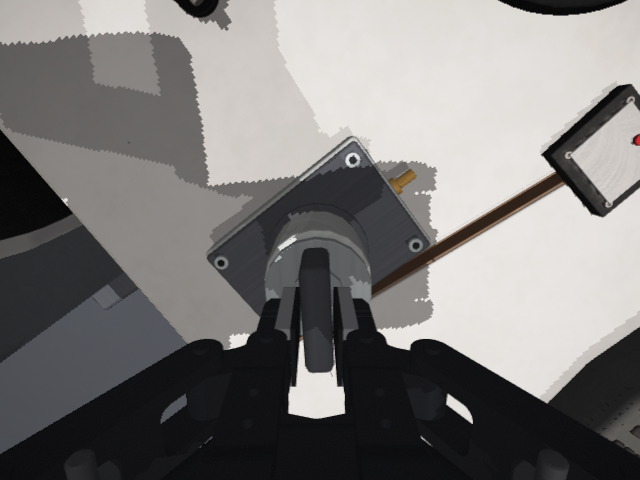

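Drop felt: the flange is now 5.4 mm above the rim. Lowering the slack wrench by 8 mm, then turning forward.

```bash
python3 -m jog '[[14,0,0,4,0,0,0],[14,0,0,4,0,0,0],[14,0,0,0,0,0,0]]'
python3 -m jog '[[14,0,0,0,0,0,5],[14,0,0,0,0,0,5],[14,0,0,0,0,0,5],[14,0,0,0,0,0,5],[14,0,0,0,0,0,0]]'
python3 -c "
from h import *
look('w14')"
```

```text
clock: 14.48
eef_pos: [0.5159, -0.1685, 0.0939]
tcp_rot: [180.0, 0.1, -33.7]
wrist_force: [0.7, -0.5, 0.2]
finger_gap: 0.161
clock: 15.1
eef_pos: [0.5164, -0.1687, 0.0944]
tcp_rot: [-180.0, -0.0, -53.6]
wrist_force: [0.3, 0.4, -0.2]
finger_gap: 0.163
now [ 516.4 -168.7   94.4] [-180.     -0.    -53.59] F [ 0.3  0.4 -0.2] M [-0.04 -0.05  0.05] gap 13.9 t 15.1
shift(tool, mm) [ 0.3 -0.1 -5.3] rotvec [-0.   -0.   32.11]
bar top world z 117.15 (tool -22.8 ) flange above rim ~ 4.15 n 2986
bar rect tool [ -0.  -16.1] 16.1 16.0 90.0
flange top z world 85.21 1327
```

```bash
python3 -m jog '[[14,0,0,0.5,0,0,5],[14,0,0,0.5,0,0,5],[14,0,0,0.5,0,0,5],[14,0,0,0.5,0,0,5],[14,0,0,0,0,0,0]]'
python3 -c "
from h import *
look('w15')"
```

```text
clock: 15.78
eef_pos: [0.5162, -0.1687, 0.0924]
tcp_rot: [180.0, 0.0, -73.5]
wrist_force: [0.4, 0.2, 0.2]
finger_gap: 0.169
now [ 516.2 -168.7   92.4] [179.99   0.   -73.53] F [0.4 0.2 0.2] M [0.04 0.01 0.01] gap 14.4 t 15.775
shift(tool, mm) [ 0.3 -0.3 -7.3] rotvec [1.000e-02 0.000e+00 1.217e+01]
bar top world z 115.74 (tool -23.3 ) flange above rim ~ 2.74 n 3060
bar rect tool [  0.  -15.5] 15.9 15.0 0.2
flange top z world 83.87 1444
```

View pics/w15.png

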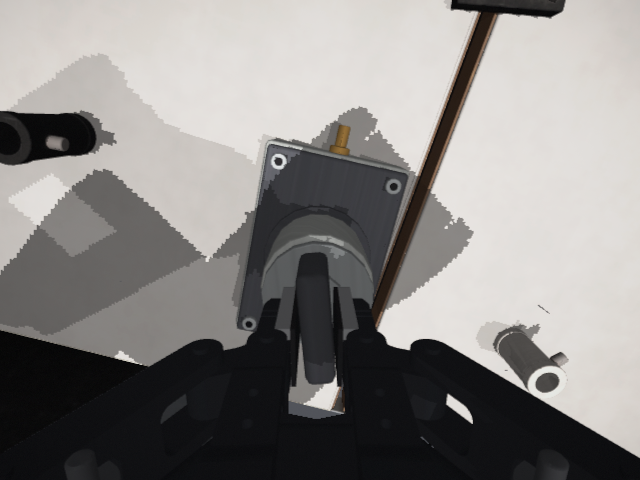

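The plug follows 4 mm/rad down without force. The bar (316,315) sits slightly skewed in the slack jaws, which is normal. Continuing.

```bash
python3 -m jog '[[14,0,0,0.3,0,0,5],[14,0,0,0.3,0,0,5],[14,0,0,0.4,0,0,5],[14,0,0,0.3,0,0,5],[14,0,0,0,0,0,0]]'
python3 -c "
from h import *
look('w16')"
python3 -m jog '[[14,0,0,0.3,0,0,4],[14,0,0,0.3,0,0,4],[14,0,0,0.2,0,0,4],[14,0,0,0,0,0,0]]'
python3 -c "
from h import *
look('w17')"
```

```text
clock: 16.45
eef_pos: [0.5162, -0.1687, 0.0911]
tcp_rot: [180.0, 0.0, -93.5]
wrist_force: [0.3, 0.2, -0.2]
finger_gap: 0.164
now [ 516.2 -168.7   91.1] [ 1.7999e+02  1.0000e-02 -9.3510e+01] F [ 0.3  0.2 -0.2] M [-0.04 -0.01  0.04] gap 14.0 t 16.45
shift(tool, mm) [ 0.2 -0.4 -8.6] rotvec [ 0.01  0.01 -7.81]
bar top world z 114.41 (tool -23.3 ) flange above rim ~ 1.41 n 3046
bar rect tool [ -0.  -15.1] 15.6 14.2 0.2
flange top z world 82.52 1547
clock: 17.0
eef_pos: [0.5165, -0.1689, 0.0904]
tcp_rot: [-180.0, -0.0, -105.5]
wrist_force: [0.4, -0.3, -0.4]
finger_gap: 0.165
now [ 516.5 -168.9   90.4] [-1.7997e+02 -1.0000e-02 -1.0551e+02] F [ 0.4 -0.3 -0.4] M [-0.03 -0.04  0.03] gap 14.1 t 17.0
shift(tool, mm) [-0.  -0.1 -9.3] rotvec [-2.000e-02 -1.000e-02 -1.981e+01]
bar top world z 113.59 (tool -23.2 ) flange above rim ~ 0.59 n 3022
bar rect tool [ -0.  -15.3] 15.8 14.7 0.0
flange top z world 81.49 1555
```

```bash
python3 -m jog '[[14,0,0,0.2,0,0,3],[14,0,0,0.2,0,0,3],[14,0,0,0,0,0,0]]'
python3 -c "
from h import *
look('w18')"
python3 -m jog '[[14,0,0,0.1,0,0,3],[14,0,0,0.1,0,0,3],[14,0,0,0,0,0,0]]'
python3 -c "
from h import *
look('w19')"
```

```text
clock: 17.42
eef_pos: [0.5162, -0.1686, 0.0899]
tcp_rot: [180.0, 0.0, -111.5]
wrist_force: [-0.0, -0.2, 0.6]
finger_gap: 0.163
now [ 516.2 -168.6   89.9] [ 179.98    0.   -111.52] F [-0.  -0.2  0.6] M [0.02 0.02 0.02] gap 14.0 t 17.425
shift(tool, mm) [ 0.1 -0.5 -9.8] rotvec [ 2.000e-02  1.000e-02 -2.582e+01]
bar top world z 113.26 (tool -23.3 ) flange above rim ~ 0.26 n 3042
bar rect tool [ -0.  -15.2] 14.4 15.9 90.0
flange top z world 81.26 1538
clock: 17.85
eef_pos: [0.5164, -0.1687, 0.0899]
tcp_rot: [-180.0, -0.0, -117.5]
wrist_force: [0.8, 0.5, 1.1]
finger_gap: 0.163
now [ 516.4 -168.7   89.9] [-179.98   -0.   -117.54] F [0.8 0.5 1.1] M [-0.03 -0.06  0.06] gap 14.0 t 17.85
shift(tool, mm) [ 0.  -0.3 -9.8] rotvec [-2.000e-02 -1.000e-02 -3.184e+01]
bar top world z 113.27 (tool -23.3 ) flange above rim ~ 0.27 n 3072
bar rect tool [ -0.  -15.2] 15.6 14.3 0.1
flange top z world 81.31 1559
```

The height has levelled off at about 0, so the flange is on the rim. I'll add a small snug turn, well inside the 14° margin before it binds.

```bash
python3 -m jog '[[14,0,0,0,0,0,2],[14,0,0,0,0,0,2],[14,0,0,0,0,0,0]]'
python3 -c "
from h import *
s,d,P=look('w20')
f=(abs(P[:,0])<30)&(P[:,2]>4)&(P[:,2]<13)&(np.hypot(P[:,0],P[:,1])<24)
p=P[f];k=np.linalg.lstsq(np.c_[p[:,:2],np.ones(len(p))],p[:,2],rcond=None)[0];print(np.degrees(k[:2]),k[2],len(p))
"
```

```text
clock: 18.27
eef_pos: [0.5164, -0.1688, 0.0898]
tcp_rot: [-180.0, 0.0, -121.7]
wrist_force: [-0.4, 0.4, 1.8]
finger_gap: 0.165
now [ 516.4 -168.8   89.8] [-179.98    0.   -121.65] F [-0.4  0.4  1.8] M [-0.01 -0.01  0.02] gap 14.1 t 18.275
shift(tool, mm) [-0.  -0.2 -9.9] rotvec [-2.000e-02 -1.000e-02 -3.595e+01]
bar top world z 113.2 (tool -23.4 ) flange above rim ~ 0.2 n 3100
bar rect tool [  0.  -15.1] 15.6 14.2 0.4
flange top z world 81.24 1567
[-0.15860248 -1.37556153] 7.958351704922023 2873
```

View pics/w20.png

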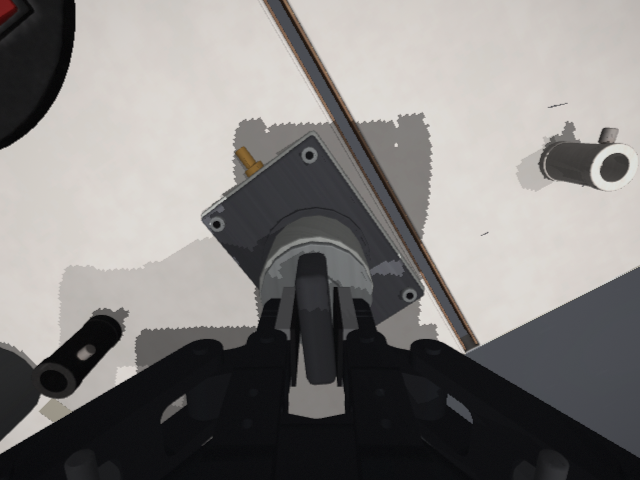

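The flange looks flat: the 1.4° fitted tilt is the same as when measured in hand, so it is camera bias. Height is stable and moment near zero. Letting go and backing off to check.

```bash
python3 -m jog '[[22,0,0,0,0,0,0],[32,0,0,0,0,0,0],[40,0,0,0,0,0,0],[40,0,0,-10,0,0,0],[40,0,0,-30,0,0,0],[40,0,0,-30,0,0,0],[40,0,30,-20,0,0,0],[40,0,40,0,0,0,0],[40,0,0,0,0,0,0],[40,0,0,0,0,0,0],[40,0,0,0,0,0,0]]'
python3 - <<'E'
from h import *
from plant import ctrl,imaging
s=ctrl.read_state();plan(s,[.5166,-.1689,.18],-85.7)
d=imaging.get_image("wrist");cv2.imwrite("pics/w21.png",d["image"]);W=wcloud(s,d).reshape(-1,3)
r=np.hypot(W[:,0]-.5165,W[:,1]+.1685)
m=(W[:,2]>.105)&(r<.03);p=W[m];print("bar",np.median(p[:,2]),cv2.minAreaRect((p[:,:2]*1000).astype(np.float32)))
m=(abs(W[:,2]-.081)<.006)&(r<.0245)&(r>.014);p=W[m]
c=p.mean(0);k=np.linalg.lstsq(np.c_[p[:,:2]-c[:2],np.ones(len(p))],p[:,2],rcond=None)[0];print("flange top",np.median(p[:,2]),"tilt",np.degrees(k[:2]),len(p))
m=(abs(W[:,2]-.03)<.004)&(r<.1)&(r>.035);p=W[m];c=p.mean(0);k=np.linalg.lstsq(np.c_[p[:,:2]-c[:2],np.ones(len(p))],p[:,2],rcond=None)[0];print("box top",np.median(p[:,2]),"tilt",np.degrees(k[:2]),len(p))
d=imaging.get_image("scene");cv2.imwrite("pics/s21.png",d["image"])
E
```

```text
clock: 19.7
eef_pos: [0.4579, -0.1328, 0.18]
tcp_rot: [-179.9, 0.0, -121.7]
wrist_force: [-0.6, -0.3, -0.7]
finger_gap: 0.466
now [ 457.9 -132.8  180. ] [-179.9     0.   -121.66] F [-0.6 -0.3 -0.7] M [-0.02  0.06  0.02] gap 39.8 t 19.7
shift(tool, mm) [ -0.1 -68.9   0.1] rotvec [-1.000e-01 -3.000e-02 -3.596e+01]
bar 0.11311580352770031 ((515.9008178710938, -168.1474151611328), (12.00248908996582, 45.73884582519531), 63.91594314575195)
flange top 0.08149885100337521 tilt [ 0.04506447 -0.03322079] 2526
box top 0.03046498606388795 tilt [0.0065527  0.00805861] 9064
```

View pics/w21.png

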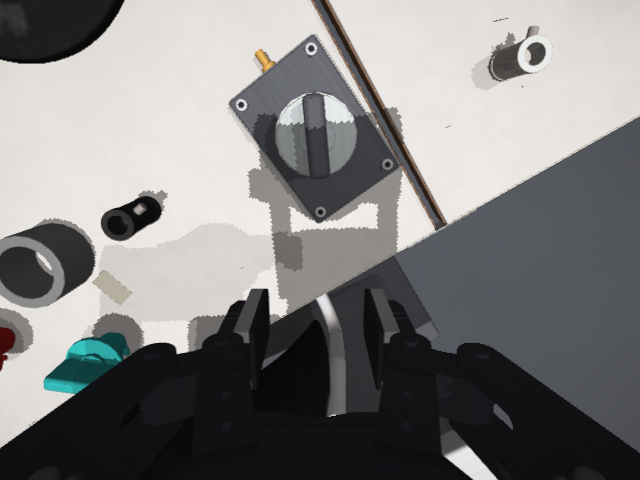

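View pics/s21.png

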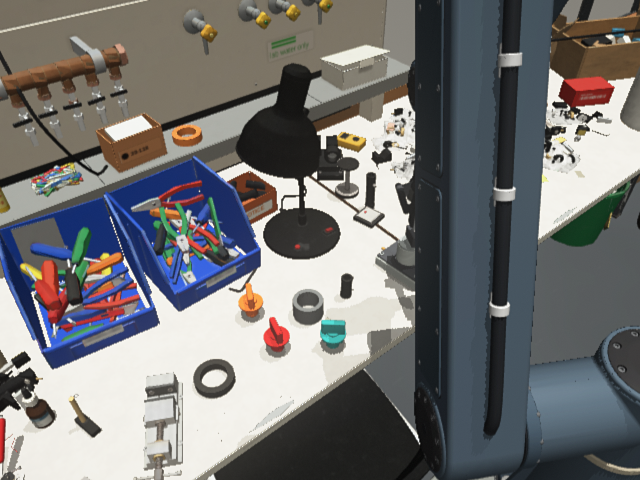

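```bash
python3 -c "
from plant import ctrl
print(ctrl.job_done())"
```

```text
the job is handed in; nothing more can be done
None
```

The screw plug is in the chamber's port with its flange fully home on the rim. I handed the job in at about 20 s of the 64 s limit.

- **Placing:** I took the plug from its stand and set it in with the bar in line with the chamber's long side. It came to rest with the flange about 11 mm above the rim.
- **Backward turn:** I loosened the jaws so they only turned the bar and gravity did the rest. After about 0.9 rad anticlockwise it dropped to 5.4 mm above the rim.
- **Forward turn:** I screwed it clockwise until the height stopped falling, plus a small snug turn. Apart from about 4–5 N at first contact, the wrist force readings between steps stayed under about 2 N, and nothing jammed.

**Last checks, jaws open and clear of the plug:**
- The flange tilt is under 0.1°.
- The flange top reads 81.5 mm. The same picture shows the 30 mm box top as 30.5 mm, so it corrects to about 81.0 mm, which is flange on rim.
- The last scene and wrist pictures show no bystander or look-alike moved. The arm hid part of the scene view.

**Disagreements:**
- The top camera put the plug about 2 mm off from the other two cameras, so I used those.
- With the plug in the jaws, the wrist camera showed a false 1.4° flange tilt. It disappeared once I had backed away.

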